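Weigh a lidded jar on the kitchen balance

TASK

Weigh the lidded jar that stands on the kitchen balance: thread the ring weights it takes over the stem of the empty plate, each lowered gently until it is seated, until the beam comes level with the pointer between its two marks. Feel for the stem, because its plate is clamped off-centre; never drop a weight or lean hard on the balance (20 N at most), leave unused weights flat on the worktop, and do not touch the jar or disturb the other things.

Things in the scene. Friction and masses are not known exactly. Their poses are not given: they have to be found in the camera images.
- balance: kitchen balance, fixed; grey base 120 (x) x 300 (y) x 38 mm high. Origin at the centre of its underside, z up. Beam along y, pivot 70 mm above the origin; jar plate 140 mm from it at +y, weight plate with stem 140 mm from it at -y. Mid: white index plate (60 mm wide, at x -36 to -32 mm, top 180 mm up) with two black marks, behind the beam's upright pointer
- beam (a joint): beam angle, rad: 0 level (pointer midway between the marks), positive when the jar side is down; stops at +-0.11. Empty plates balance. A weak spring centres it: 100 g too little on the weight plate tilts it by +0.073 rad; it lies on a stop when the sides differ by more than 150 g. Settles in about 1 s. The marks mean level within 0.05 rad (68 g)
- pivot (a point): the beam's pivot. A parallel linkage keeps both plates horizontal as they rise and sink (140 mm x sin of the beam angle: +-15 mm). Pressing the empty weight plate down off its upper stop takes 2 to 4 N (jar's weight less 1.5 N), then 1 N more per 10 mm down to the lower stop, 31 mm below, which is hard
- weight_plate (a point): nominal centre of the weight plate's upper face (96 mm up when level), moves with the beam. Aluminium disc 100 mm wide, 6 mm thick, no rim; from its centre rises a steel stem 12 mm wide, 55 mm high, nearly sharp top edge. Plate and stem are CLAMPED OFF-CENTRE: anywhere up to 12 mm off this point along the balance's y, which this reading does not show; they do not shift
- jar_plate (a point): centre of the jar plate's upper face, an aluminium disc 104 mm in diameter with an 8 mm rim, moving up and down with the beam
- w100: the 100 g weight, a plain steel ring 34 mm in outer diameter, 17 mm high, with a straight 15 mm through bore. Origin at the centre of its underside, z along the bore; starts flat on the worktop; its mass is exact
- w200: the 200 g weight, a plain steel ring 42 mm in outer diameter, 21 mm high, with a straight 15 mm through bore. Origin at the centre of its underside, z along the bore; starts flat on the worktop; its mass is exact
- w300: the 300 g weight, a plain steel ring 48 mm in outer diameter, 23 mm high, with a straight 15 mm through bore. Origin at the centre of its underside, z along the bore; starts flat on the worktop; its mass is exact
- jar: closed white ceramic jar with a steel cap, 72 mm in diameter, 95 mm high, contents unknown: 375 to 560 g, so 300 + 100 or 300 + 200 level it (or all three from 540 g). Stands on the jar plate. Origin at the centre of its underside, z up. Not to be touched
- mug: blue ceramic mug, 80 mm wide, 90 mm high, handle at its +y; bystander. Origin at the centre of its underside
- oil: green glass bottle, 60 mm wide, 190 mm high; bystander. Origin at the centre of its underside
- mill: dark wooden pepper mill, 54 mm wide, 130 mm high; bystander. Origin at the centre of its underside
There are look-alikes about, which are no part of the job. Leave any green look-alike of the w300 alone. What is shaped like the w100 but red is not meant.

How it is judged:
On the way:
1. the 300 g weight is down over the stem (horizontal distance between w300 and weight_plate below 0.0155 m and z of w300 in the frame of weight_plate between -0.004 and 0.049 m and angle between w300's own z axis and vertical below 0.12 rad), for 0.2 s.
At the end, for the whole second after the job is handed in: Beam at rest within 0.05 rad of level; the 300 g weight over the stem (under 15.5 mm off nominal), each other weight either over the stem with it (within 6 mm of its axis) or flat on the worktop; undersides under 49 mm above the plate; all upright, at rest; jar upright on its plate (all of step 1 and value of joint beam between -0.05 and 0.05 rad and velocity of joint beam between -0.05 and 0.05 rad/s and ((horizontal distance between w100 and w300 below 0.006 m and z of w100 in the frame of weight_plate between -0.004 and 0.049 m and angle between w100's own z axis and vertical below 0.12 rad) or (height (world z) of w100 below 0.005 m and angle between w100's own z axis and vertical below 0.12 rad)) and ((horizontal distance between w200 and w300 below 0.006 m and z of w200 in the frame of weight_plate between -0.004 and 0.049 m and angle between w200's own z axis and vertical below 0.12 rad) or (height (world z) of w200 below 0.005 m and angle between w200's own z axis and vertical below 0.12 rad)) and linear speed of each of w100, w200, w300 below 0.02 m/s and horizontal distance between jar and jar_plate below 0.018 m and angle between jar's own z axis and vertical below 0.1 rad); the robot touches nothing.
It fails at once if a weight, the fingers or the arm press on the balance with more than 20 N (contact force between any of w100, w200, w300, the fingers, the arm and balance above 20 N).
It fails at once if the robot or a weight touches the jar (contact force between any of the fingers, the arm, w100, w200, w300 and jar above 0.3 N).
It fails at once if the mug, bottle or mill is moved by more than 20 mm (distance of any of mug, oil, mill from where it was at the start of the episode above 0.02 m).
It also fails if it takes over 72 s, if anything falls off the work surface, if the arm or the gripper's body presses on something with over 40 N, if the wrist force passes 120 N, or if a joint passes its speed limit or range.

ROBOT

A 7-joint arm with a two-finger parallel gripper is mounted at the origin on the work surface. World frame = base frame: x ahead of the robot, y to its left, z up, the work surface at z = 0. Lengths are in m, angles in rad, forces in N, time in s.
With the tool pointing down it reaches from about 0.4 to 0.85 m from the base axis. Payload 10.4 kg.
Tool frame: the origin (TCP) lies on the centre line of the jaws, within the pads' length; the fingertips stand 14 mm ahead of it and the grasp point (between the pads) lies 5 mm behind it (manip.tip_reach is the distance from the TCP to the fingertips, in m); z points along the fingers, y is the line along which they close (so a half turn about z gives the same grasp; the last joint's range is limited). The gripper opens to 85 mm and grips with 20 to 120 N. Pads are 22 mm wide; open, the fingers measure 114 mm over their backs; the gripper's body (76 mm by 85 mm) begins 54 mm behind the grasp point. The pads swing forward as they close: fully open they stand 13 mm farther back than shut.
Start: joints at [1.198, 0.332, -0.065, 1.46, 0.022, 1.35, -0.088], TCP at [0.214, -0.587, 0.245] pointing down, gripper open.
Joint ranges: [-2.6, 2.6], [-0.5, 2.12], [-1.47, 1.34], [0.16, 2.42], [-1.27, 4.41], [0.06, 2.06], [-2.6, 2.6]. Speed limits (rad/s): [2.22, 2.22, 2.79, 2.79, 3.14, 3.14, 3.14].

INTERFACE

Orientations are given as a unit quaternion [x, y, z, w].
In Python, from workcell import manip gives the robot as it stands.
- The arm moves only by the shell command python3 -m pendant 'ROWS' [FORCE]. ROWS is JSON, a list of rows, each a list of 7 numbers: the shift along the tool's x, y, z in units of 50 mm (1.0 is 50 mm), then the turn, a rotation vector about the tool's x, y, z in units of 8 degrees (1.0 is 8 degrees), then the opening, from -1 (shut) to 1 (fully open), so that 0 is half open. In form: [[dx, dy, dz, ax, ay, az, jaw], ...]. A call has exactly 10 rows; each row is the pose to reach, as a shift and turn from the pose commanded when the call began, along the tool's axes at that moment; what a row does not reach only later rows make up. A row lasts 1/8 s, in which the tool goes at most 62.5 mm and 10.7 degrees, less where a joint would pass 70% of its speed; a pose out of reach is approached as far as the arm can. A call with a gripper value outside its range is refused whole. The fingers move at their own pace and stop on an object; FORCE is the grip in N (left out, the last holds). Time passes only in rows, so rows that repeat a pose let the fingers close, or fill a call up. It gives the time, the measured TCP pose, the force, the opening and the grip force at its end, in the units of the state.
- manip.get_obs(): the state, without advancing time (a new reading comes with each control period).
- manip.camera(name): name is "side" or "top" or "wrist"; returns (picture, depth): 384x512x3 uint8, red, green, blue; 384x512 float32, m along the optical axis (not along the pixel's ray), 0 where there is no reading.
- manip.get_calibration(name): a dict with "fx", "fy", "cx", "cy" (pixels), "xyz" and "orientation" of the camera in the world. Camera axes: x right, y up, looking along -z (the intrinsics and any distortion apply to the point x, -y, -z); pixel columns grow to the right and rows downward; lengths in m; the calibration is good to about 2 mm. A picture is of the moment at which its call begins: read the wrist's pose just before it. get_calibration takes no time and is no camera call; for the wrist camera it gives the pose at the moment of the call.
- manip.hand_in(): hands the job in; it is judged then, once.
Trained networks look in the newest picture that a camera, given by its name, has taken for a name from the list of things; names that differ only in an ending like _2 or _b are one class to them, and where a whole thing is asked for, a point or a joint stands for the part that bears it (a point fixed in the world has none). Each returns a list of dicts, best first, with "p" (0 to 1); they miss things now and then, are a little off and sometimes report something else, mostly with a low value. They report only what shows in the picture. A call takes as long as a camera call. They do not tell look-alikes from the thing itself.
- manip.find_in(thing, camera): "box" ([left, top, right, bottom] in pixels, round what is visible of it).
- manip.trace(thing, camera): "pixels" (384x512 bool, what is visible of it) and "box" ([left, top, right, bottom] in pixels, round what is visible of it).
- manip.tip_of(thing, camera): "pixel" ([column, row] in pixels: a listed point, or the origin of a listed thing).
The state is a dict: "clock": time; "joint_pos": joint angles; "joint_velocities": joint speeds; "tau": joint torques, N m; "position": TCP position; "ee_rot": TCP orientation; "ft_force": force on the tool from outside, world axes, zero at the start; "torque": the same for the moment, N m; "grip_width": opening from 0.0 (shut) to 1.0 (fully open); "grasp_force": force on a finger pad.
Only numpy, scipy, OpenCV 4.12 (cv2) and the standard library are available. Lean on these libraries where they do the work, as an engineer would, in place of code of your own. Each camera call takes 0.05 s, during which the arm holds its last target. There are 200 camera calls.

## Working session

There is one attempt and no reset: what is moved stays moved. The work goes in short steps, Python scripts to look and compute and a shell command to move; the robot and the scene stay as the last step left them, time stands still between calls to the robot, and variables do not carry over. Pictures are saved under pics/ and viewed, at most 10 in all, crops included, and the job is handed in when it is done.

```bash
ls; mkdir -p pics
cat > h.py <<'E'
import numpy as np, cv2
from scipy.spatial.transform import Rotation as R
from workcell import manip
def cam(n,save=None):
    c=manip.get_calibration(n); p,d=manip.camera(n)
    if save: cv2.imwrite('pics/'+save,cv2.cvtColor(p,cv2.COLOR_RGB2BGR))
    return p,d,c
def pt(c,u,v,z):
    r=np.array([(u-c['cx'])/c['fx'],-(v-c['cy'])/c['fy'],-1.0])
    return R.from_quat(c['orientation']).apply(r*z)+np.array(c['xyz'])
def cloud(c,d,m):
    v,u=np.nonzero(m&(d>0)); z=d[v,u]
    r=np.stack([(u-c['cx'])/c['fx']*z,-(v-c['cy'])/c['fy']*z,-z],1)
    return R.from_quat(c['orientation']).apply(r)+np.array(c['xyz'])
def proj(c,P):
    q=R.from_quat(c['orientation']).inv().apply(np.array(P)-np.array(c['xyz']))
    return c['cx']+c['fx']*q[0]/-q[2], c['cy']-c['fy']*q[1]/-q[2]
E
cat > a.py <<'E'
from h import *
o=manip.get_obs(); print(o['position'],o['ee_rot'],o['ft_force'],o['clock'])
pics=[]
for n in ['top','side']:
    p,d,c=cam(n); pics.append(p); print(n,{k:np.round(v,3) for k,v in c.items()})
    for t in ['w100','w200','w300','balance','jar','weight_plate','mug','oil','mill']:
        for r in manip.trace(t,n)[:3]:
            if r['p']<.2: continue
            P=cloud(c,d,r['pixels'])
            print(t,round(r['p'],2),np.round(r['box']),'med',np.round(np.median(P,0),3),'zmax',P[:,2].max().round(3),'mid',((P.min(0)+P.max(0))/2).round(3), p[r['pixels']].mean(0).round())
s=np.hstack(pics); cv2.imwrite('pics/1.png',cv2.cvtColor(cv2.resize(s,(800,300),interpolation=cv2.INTER_AREA),cv2.COLOR_RGB2BGR))
cv2.imwrite('pics/top.png',pics[0][...,::-1]);cv2.imwrite('pics/side.png',pics[1][...,::-1])
E
python3 a.py
```

```text
pics
[ 0.21409093 -0.58680982  0.24451324] [ 9.84741041e-01  1.74024642e-01 -1.45556443e-04 -6.96398999e-04] [0.43467154 0.0438979  0.52616952] 0.0
top {'fx': np.float64(434.325), 'fy': np.float64(434.325), 'cx': np.float64(253.508), 'cy': np.float64(191.502), 'xyz': array([ 0.384, -0.031,  1.093]), 'orientation': array([ 0.069, -0.057, -0.698,  0.711])}
w100 0.72 [342. 182. 365. 202.] med [ 0.583 -0.261  0.022] zmax 0.029 mid [ 0.583 -0.261  0.012] [ 46. 102.  56.]
w100 0.67 [375. 170. 401. 191.] med [ 0.607 -0.356  0.022] zmax 0.029 mid [ 0.61  -0.361  0.012] [110. 113. 113.]
w100 0.65 [326. 229. 345. 250.] med [ 0.467 -0.21   0.02 ] zmax 0.026 mid [ 0.467 -0.21   0.013] [119. 122. 123.]
w200 0.72 [342. 182. 365. 202.] med [ 0.583 -0.261  0.022] zmax 0.029 mid [ 0.583 -0.261  0.012] [ 46. 102.  56.]
w200 0.67 [375. 170. 401. 191.] med [ 0.607 -0.356  0.022] zmax 0.029 mid [ 0.61  -0.361  0.012] [110. 113. 113.]
w200 0.65 [326. 229. 345. 250.] med [ 0.467 -0.21   0.02 ] zmax 0.026 mid [ 0.467 -0.21   0.013] [119. 122. 123.]
w300 0.72 [342. 182. 365. 202.] med [ 0.583 -0.261  0.022] 
[... 2618 characters left out ...]
max 0.161 mid [0.527 0.098 0.079] [119. 120. 123.]
weight_plate 0.23 [243.  89. 262. 127.] med [0.603 0.284 0.142] zmax 0.177 mid [0.622 0.43  0.087] [71. 71. 67.]
mug 0.69 [174. 111. 198. 144.] med [0.382 0.303 0.059] zmax 0.091 mid [0.38  0.331 0.045] [13. 21. 31.]
oil 0.72 [318. 173. 349. 240.] med [ 0.761 -0.139  0.101] zmax 0.19 mid [ 0.806 -0.022  0.094] [24. 44. 28.]
mill 0.72 [320. 259. 351. 309.] med [ 0.717 -0.313  0.064] zmax 0.13 mid [ 0.737 -0.261  0.063] [29. 18. 13.]
mill 0.34 [212. 113. 271. 182.] med [0.549 0.051 0.109] zmax 0.17 mid [0.565 0.232 0.084] [93. 94. 96.]
mill 0.28 [317. 172. 354. 240.] med [ 0.762 -0.138  0.098] zmax 0.19 mid [ 0.81  -0.016  0.093] [29. 48. 33.]
```

View pics/1.png

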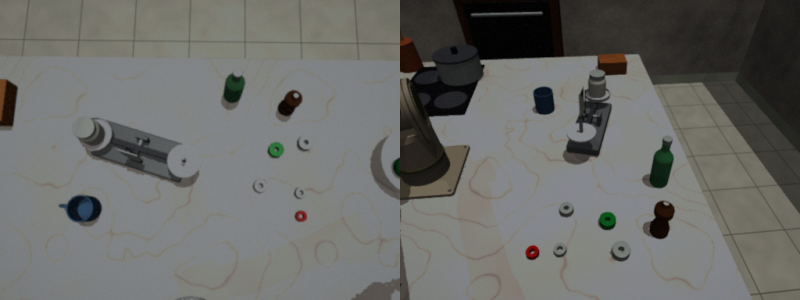

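Candidates for w300 in the top picture: grey ring (388,181), green ring (352,192), which is the look-alike, grey ring (333,239), and small grey ring (383,247). There is also a red ring at (384,276), the w100 look-alike. By size, w300 looks like the one at (388,181). I'll check the fits and a crop.

```bash
cat > b.py <<'E'
from h import *
crop=[]
for n in ['top','side']:
    p,d,c=cam(n); m=np.ones(d.shape,bool); P=cloud(c,d,m); C=p[d>0]
    for nm,xy in dict(w300=(.609,-.357),w200=(.468,-.209),w100=(.445,-.337)).items():
        r=np.hypot(P[:,0]-xy[0],P[:,1]-xy[1]); q=P[(r<.035)&(P[:,2]>.011)]
        ct,rad=cv2.minEnclosingCircle(q[:,:2].astype(np.float32)); print(n,nm,np.round(ct,4),round(rad,4),'top',np.percentile(q[:,2],90).round(4),len(q), 'mean',q[:,:2].mean(0).round(4))
    r=np.hypot(P[:,0]-.527,P[:,1]-.028)
    q=P[(r<.07)&(P[:,2]>.098)&(P[:,2]<.122)]; ct,rad=cv2.minEnclosingCircle(q[:,:2].astype(np.float32)); print(n,'plate',np.round(ct,4),round(rad,4),np.median(q[:,2]).round(4))
    q=P[(r<.05)&(P[:,2]>.135)]; print(n,'stem',len(q),q.round(3)[:12].tolist()); q=q[q[:,2]>.155]; print(q.mean(0))
    q=P[(P[:,2]>.032)&(P[:,2]<.044)&(abs(P[:,0]-.56)<.15)&(abs(P[:,1]-.15)<.2)]; print(n,'base',cv2.minAreaRect(q[:,:2].astype(np.float32)))
    for t in ['weight_plate','pivot','jar_plate','balance']:
        for r in manip.tip_of(t,n)[:1]:
            z={'weight_plate':.11,'pivot':.07,'jar_plate':.081,'balance':0}[t]
            k=pt(c,*r['pixel'],1)-c['xyz']; print(t,round(r['p'],2),np.round(r['pixel']),(c['xyz']+k*(z-c['xyz'][2])/k[2]).round(4))
    u,v=[int(a) for a in proj(c,(.53,-.28,.02))]; a=p[v-60:v+60,u-75:u+75]
    u,v=[int(a) for a in proj(c,(.527,.06,.1))]; b=p[v-60:v+60,u-75:u+75]
    crop.append(np.hstack([a,b]))
s=cv2.resize(np.vstack(crop),(750,600),interpolation=cv2.INTER_CUBIC); cv2.imwrite('pics/2.png',cv2.convertScaleAbs(s[...,::-1],alpha=1.5))
E
python3 b.py
```

```text
top w300 [ 0.6077 -0.357 ] 0.0245 top 0.0249 281 mean [ 0.607  -0.3554]
top w200 [ 0.4667 -0.2096] 0.0207 top 0.023 206 mean [ 0.4667 -0.2095]
top w100 [ 0.447  -0.3362] 0.0168 top 0.0186 125 mean [ 0.4469 -0.336 ]
top plate [0.5283 0.0275] 0.0503 0.111
top stem 15 [[0.532, 0.023, 0.167], [0.525, 0.023, 0.167], [0.529, 0.022, 0.145], [0.524, 0.031, 0.163], [0.523, 0.029, 0.168], [0.523, 0.025, 0.166], [0.525, 0.023, 0.156], [0.527, 0.022, 0.143], [0.523, 0.03, 0.152], [0.522, 0.027, 0.157], [0.523, 0.025, 0.155], [0.524, 0.024, 0.143]]
[0.52474161 0.02586621 0.16350157]
top base ((0.5244542360305786, 0.18486668169498444), (0.29612553119659424, 0.25591573119163513), 82.560546875)
weight_plate 0.65 [233. 204.] [0.5308 0.0318 0.11  ]
pivot 0.86 [174. 190.] [0.5688 0.1779 0.07  ]
jar_plate 0.76 [123. 171.] [0.6113 0.3003 0.081 ]
balance 0.73 [184. 195.] [0.5691 0.1669 0.    ]
side w300 [ 0.605  -0.3569] 0.0246 top 0.0231 419 mean [ 0.6052 -0.3585]
side w200 [ 0.465  -0.2101] 0.0218 top 0.0213 229 mean [ 0.4648 -0.2119]
side w100 [ 0.4449 -0.3359] 0.0173 top 0.0171 175 mean [ 0.4451 -0.3369]
side plate [0.5271 0.0286] 0.0526 0.1102
side stem 43 [[0.521, 0.025, 0.164], [0.529, 0.026, 0.163], [0.521, 0.025, 0.162], [0.524, 0.026, 0.161], [0.526, 0.023, 0.163], [0.529, 0.024, 0.162], [0.521, 0.027, 0.157], [0.524, 0.025, 0.158], [0.526, 0.024, 0.158], [0.529, 0.023, 0.16], [0.521, 0.023, 0.156], [0.523, 0.025, 0.155]]
[0.52491678 0.02448234 0.15932925]
side base ((0.5061202049255371, 0.1899082213640213), (0.3044460713863373, 0.24776563048362732), 73.71031951904297)
weight_plate 0.66 [232. 166.] [0.5282 0.0378 0.11  ]
pivot 0.86 [242. 147.] [0.5647 0.1789 0.07  ]
jar_plate 0.48 [252. 119.] [0.6088 0.3134 0.081 ]
balance 0.82 [244. 164.] [0.568  0.1845 0.    ]
```

View pics/2.png

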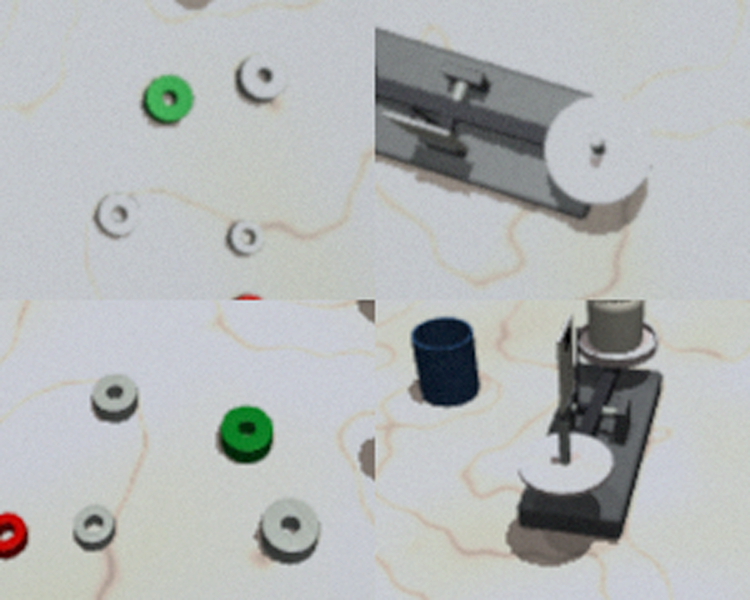

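The crop confirms it. w300 is the largest grey ring (top ~(388,181), 49 mm wide), w200 is at (333,239) and w100 at (383,247); green and red stay alone. The plate centre is about (0.528, 0.028), upper stop at z≈0.11. Now moving above w300.

```bash
cat > go.py <<'E'
from h import *
import sys
# go.py x y z yawdeg : units from the present measured pose; yaw = direction of tool x
def units(P,yaw,verbose=True):
    o=manip.get_obs(); r=R.from_quat(o['ee_rot']); t=np.radians(yaw)
    tgt=R.from_matrix([[np.cos(t),np.sin(t),0],[np.sin(t),-np.cos(t),0],[0,0,-1]])
    d=r.inv().apply(np.array(P)-o['position'])/.05; a=np.degrees((r.inv()*tgt).as_rotvec())/8
    print('units',d.round(3),a.round(3)); return d,a
if __name__=='__main__':
    v=[float(a) for a in sys.argv[1:]]; units(v[:3],v[3])
E
python3 -m pendant '[[1,-0.18,0.2,0,0,0,1],[2,-0.36,0.4,0,0,0,1],[3,-0.54,0.6,0,0,0,1],[4,-0.72,0.8,0,0,0,1],[5,-0.9,1,0,0,0,1],[6,-1.1,1.3,0,0,0,1],[7,-1.3,1.5,0,0,0,1],[8,-1.45,1.7,0,0,0,1],[8.94,-1.64,1.9,0,0,0,1],[8.94,-1.64,1.9,0,0,0,1]]' 40
cat > w.py <<'E'
from h import *
import sys
# circle look with wrist cam: w.py x y zlow zhigh rad [save]
x,y,z0,z1,rad=map(float,sys.argv[1:6]); o=manip.get_obs()
p,d,c=cam('wrist',sys.argv[6] if len(sys.argv)>6 else None)
P=cloud(c,d,np.ones(d.shape,bool)); q=P[(np.hypot(P[:,0]-x,P[:,1]-y)<rad)&(P[:,2]>z0)&(P[:,2]<z1)]
print('tcp',o['position'].round(4),'cam',np.round(c['xyz'],3),'n',len(q))
if len(q)>3:
    ct,r=cv2.minEnclosingCircle(q[:,:2].astype(np.float32)); print('circle',np.round(ct,4),round(r,4),'mean',q.mean(0).round(4),'z90',np.percentile(q[:,2],90).round(4))
E
python3 w.py .6065 -.357 .011 .04 .04 w1.png; python3 go.py .6065 -.357 .02 20
```

```text
clock: 2.75
position: [0.6092, -0.3519, 0.1487]
ee_rot: [0.984, 0.177, 0.0, -0.002]
ft_force: [-0.3, -1.1, -0.6]
grip_width: 1.0
grasp_force: 0.0
tcp [ 0.6092 -0.3519  0.1487] cam [ 0.686 -0.323  0.279] n 1788
circle [ 0.6071 -0.3544] 0.024 mean [ 0.6088 -0.3537  0.0235] z90 0.0251
units [-0.032  0.041  2.586] [-0.011  0.001  0.03 ]
```

View pics/w1.png

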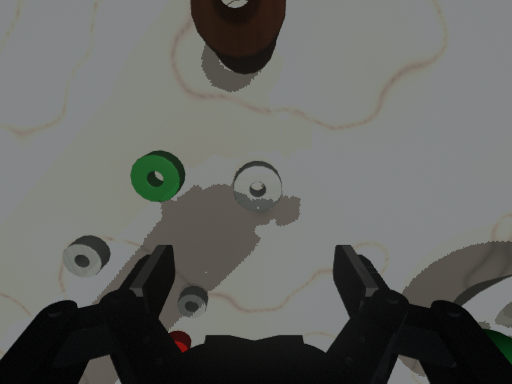

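```bash
python3 -m pendant '[[-0.08,0.07,0.3,0,0,1.2,1],[-0.08,0.07,0.6,0,0,2.4,1],[-0.08,0.07,0.9,0,0,3.6,1],[-0.08,0.07,1.2,0,0,4.8,1],[-0.08,0.07,1.5,0,0,5.65,1],[-0.08,0.07,1.9,0,0,5.65,1],[-0.08,0.07,2.3,0,0,5.65,1],[-0.08,0.07,2.55,0,0,5.65,1],[-0.08,0.07,2.68,0,0,5.65,1],[-0.08,0.07,2.68,0,0,5.65,1]]' 20
python3 -m pendant '[[0,0,0,0,0,0,0.2],[0,0,0,0,0,0,-0.1],[0,0,0,0,0,0,-0.1],[0,0,0,0,0,0,-0.1],[0,0,0,0,0,0,-0.1],[0,0,0,0,0,0,0.4],[0,0,0,0,0,0,0.7],[0,0,0,0,0,0,0.7],[0,0,0,0,0,-1,0.7],[0,0,0,0,0,-2,0.7]]' 20
```

```text
clock: 4.05
position: [0.6034, -0.3616, 0.016]
ee_rot: [0.976, -0.218, -0.0, -0.0]
ft_force: [0.1, -0.0, -0.7]
grip_width: 0.999
grasp_force: 0.0
clock: 5.3
position: [0.6033, -0.3617, 0.0162]
ee_rot: [0.997, -0.078, -0.0, 0.0]
ft_force: [0.2, -0.3, 0.4]
grip_width: 0.852
grasp_force: 0.0
```

```bash
python3 -m pendant '[[0,0,0.02,0,0,-1.2,0.7],[0,0,0.02,0,0,-2.4,0.7],[0,0,0.02,0,0,-3.6,0.7],[0,0,0.02,0,0,-4.8,0.7],[0,0,0.02,0,0,-6,0.7],[0,0,0.02,0,0,-7.2,0.7],[0,0,0.02,0,0,-8.4,0.7],[0,0,0.02,0,0,-9.25,0.7],[0,0,0.02,0,0,-9.25,0.7],[0,0,0.02,0,0,-9.25,0]]' 20
python3 -m pendant '[[0,0,0,0,0,0,-0.2],[0,0,0,0,0,0,-0.2],[0,0,0,0,0,0,-0.2],[0,0,0,0,0,0,-0.2],[0,0,0,0,0,0,-0.2],[0,0,-0.2,0,0,0,-0.2],[0,0,-0.8,0,0,0,-0.2],[0,0,-1.6,0,0,0,-0.2],[0,0,-2.4,0,0,0,-0.2],[0,0,-2.4,0,0,0,-0.2]]' 60
python3 - <<'E'
from h import *
o=manip.get_obs(); print(o['position'],o['ee_rot'],o['ft_force'])
cam('wrist','w2.png')
E
```

```text
clock: 6.55
position: [0.6034, -0.3617, 0.0152]
ee_rot: [0.845, 0.535, -0.0, 0.0]
ft_force: [-0.2, -0.2, -0.7]
grip_width: 0.652
grasp_force: 0.0
clock: 7.8
position: [0.6051, -0.3622, 0.1394]
ee_rot: [0.844, 0.536, 0.001, 0.003]
ft_force: [0.3, -0.2, -3.9]
grip_width: 0.543
grasp_force: 62.3
[ 0.60510339 -0.36215449  0.13939203] [0.84424207 0.53595412 0.00140701 0.00255399] [ 0.2912883  -0.22691368 -3.91270863]
```

View pics/w2.png

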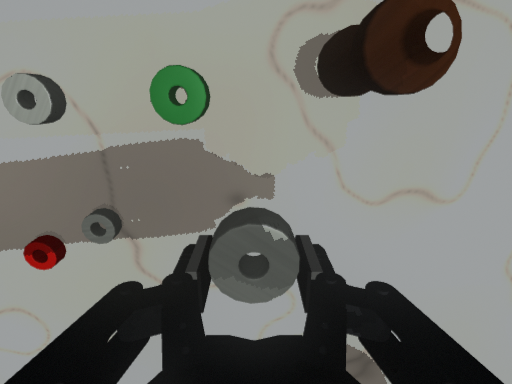

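w2: w300 is held between the pads at (253,255), level. Moving to hover short of the stem.

```bash
python3 -m pendant '[[0.3,-0.25,-0.6,0,0,-0.1,-0.2],[1,-0.8,-1.1,0,0,-0.3,-0.2],[1.7,-1.4,-1.6,0,0,-0.5,-0.2],[2.4,-2.05,-1.6,0,0,-0.6,-0.2],[3.1,-2.65,-1.6,0,0,-0.7,-0.2],[3.8,-3.25,-1.6,0,0,-0.8,-0.2],[4.5,-3.8,-1.6,0,0,-0.9,-0.2],[5,-4.2,-1.6,0,0,-1.02,-0.2],[5.3,-4.45,-1.6,0,0,-1.02,-0.2],[5.41,-4.55,-1.6,0,0,-1.02,-0.2]]'
python3 -m pendant '[[0,0,0,0,0,0,-0.2],[0,0,0,0,0,0,-0.2],[0,0,0,0,0,0,-0.2],[0,0,0,0,0,0,-0.2],[0,0,0,0,0,0,-0.2],[0,0,0,0,0,0,-0.2],[0,0,0,0,0,0,-0.2],[0,0,0,0,0,0,-0.2],[0,0,0,0,0,0,-0.2],[0,0,0,0,0,0,-0.2]]'
cat > s.py <<'E'
from h import *
import sys
o=manip.get_obs(); T=np.array(o['position']); r=R.from_quat(o['ee_rot']); p,d,c=cam('wrist',sys.argv[1])
P=cloud(c,d,np.ones(d.shape,bool)); L=r.inv().apply(P-T)
np.savez('l.npz',P=P,L=L); print(T.round(4),o['ee_rot'].round(4),o['ft_force'].round(2),o['joint_pos'].round(2))
f=lambda q:cv2.minEnclosingCircle(q.astype(np.float32))
q=L[(np.hypot(L[:,0],L[:,1])<.026)&(L[:,2]<.0)&(L[:,2]>-.013)]; print('ring tool',len(q),f(q[:,:2]) if len(q) else '', np.percentile(q[:,2],[5,50,95]).round(4) if len(q) else '')
q=P[(np.hypot(P[:,0]-.527,P[:,1]-.027)<.07)&(P[:,2]>.1)&(P[:,2]<.12)]; print('plate',len(q),f(q[:,:2]),np.median(q[:,2]))
q=P[(np.hypot(P[:,0]-.527,P[:,1]-.027)<.02)&(P[:,2]>.13)&(P[:,2]<.18)]; print('stem',len(q),q[:,2].max()); t=q[q[:,2]>q[:,2].max()-.006]; print(len(t),f(t[:,:2]),r.inv().apply(t-T).mean(0))
E
python3 s.py w3.png
```

```text
clock: 9.1
position: [0.5124, -0.0197, 0.2151]
ee_rot: [0.804, 0.595, -0.0, -0.0]
ft_force: [0.2, -0.4, -2.9]
grip_width: 0.542
grasp_force: 62.8
clock: 10.35
position: [0.5126, -0.02, 0.2153]
ee_rot: [0.804, 0.595, -0.0, 0.0]
ft_force: [-0.2, 0.2, -3.1]
grip_width: 0.545
grasp_force: 62.8
[ 0.5126 -0.02    0.2153] [ 8.038e-01  5.949e-01 -0.000e+00  1.000e-04] [-0.18  0.21 -3.13] [ 0.56  0.16 -0.67  1.77  0.1   1.25 -0.43]
ring tool 6155 ((0.000977428862825036, -0.0003758106322493404), 0.025971822440624237) [-0.0091 -0.008  -0.003 ]
plate 11421 ((0.5269286036491394, 0.02980896085500717), 0.050156980752944946) 0.11261725212999618
stem 147 0.16813230496229897
54 ((0.5270451307296753, 0.029739484190940857), 0.005971909500658512) [ 0.0541942  -0.00084622  0.04879428]
```

View pics/w3.png

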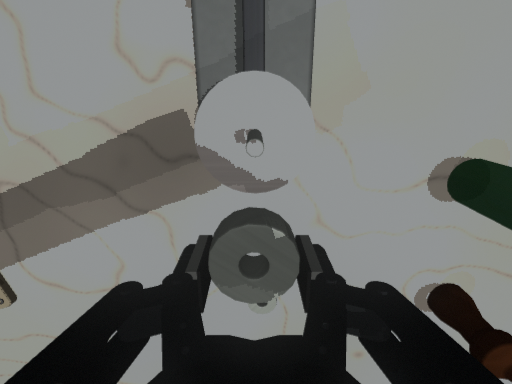

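```bash
cat > r.py <<'E'
import numpy as np,cv2,sys
L=np.load('l.npz')['L']; zc=float(sys.argv[1]); Ro=float(sys.argv[2])
q=L[(abs(L[:,2]-zc)<.0025)&(abs(L[:,0])<.04)&(abs(L[:,1])<Ro+.001)]
from scipy.optimize import least_squares
# outer edge: fit circle Ro by polar maxima, using front & back arcs; bore by polar minima
for Rr,fn in ((Ro,max),(.0075,min)):
    c=np.zeros(2)
    for _ in range(8):
        d=q[:,:2]-c; rr=np.hypot(*d.T); k=(np.degrees(np.arctan2(d[:,1],d[:,0]))//10).astype(int)
        E=np.array([d[k==j][(np.argmax if fn is max else np.argmin)(rr[k==j])] for j in np.unique(k) if fn is min or (abs(np.sin(np.radians(j*10+5)))<.85)])+c
        s=least_squares(lambda x:np.hypot(*(E-x[:2]).T)-x[2],[*c,Rr],loss='soft_l1',f_scale=.0005); c=s.x[:2]
    print(Rr,s.x.round(4),len(E),'rms',np.sqrt(np.mean(s.fun**2)).round(5))
E
python3 r.py -.008 .024
```

```text
0.024 [ 0.0018 -0.0015  0.0238] 24 rms 0.00019
0.0075 [ 0.002  -0.0014  0.0075] 36 rms 0.00023
```

```bash
python3 -m pendant '[[0.35,0.014,0,0,0,0,-0.2],[0.7,0.014,0,0,0,0,-0.2],[0.9,0.014,0,0,0,0,-0.2],[0.996,0.014,0,0,0,0,-0.2],[0.996,0.014,0.2,0,0,0,-0.2],[0.996,0.014,0.4,0,0,0,-0.2],[0.996,0.014,0.55,0,0,0,-0.2],[0.996,0.014,0.65,0,0,0,-0.2],[0.996,0.014,0.75,0,0,0,-0.2],[0.996,0.014,0.84,0,0,0,-0.2]]'
python3 -m pendant '[[0,0,0,0,0,0,-0.2],[0,0,0,0,0,0,-0.2],[0,0,0.02,0,0,0,-0.2],[0,0,0.04,0,0,0,-0.2],[0,0,0.06,0,0,0,-0.2],[0,0,0.08,0,0,0,-0.2],[0,0,0.1,0,0,0,-0.2],[0,0,0.1,0,0,0,-0.2],[0,0,0.1,0,0,0,-0.2],[0,0,0.1,0,0,0,-0.2]]'
python3 s.py w4.png
```

```text
clock: 11.65
position: [0.5279, 0.0273, 0.1731]
ee_rot: [0.804, 0.595, 0.0, 0.0]
ft_force: [0.3, -0.8, -3.7]
grip_width: 0.542
grasp_force: 62.8
clock: 12.9
position: [0.5278, 0.0274, 0.1684]
ee_rot: [0.804, 0.595, 0.0, 0.0]
ft_force: [0.4, -0.2, -2.8]
grip_width: 0.546
grasp_force: 62.8
[0.5278 0.0274 0.1684] [8.038e-01 5.948e-01 0.000e+00 1.000e-04] [ 0.41 -0.23 -2.84] [ 0.47  0.25 -0.69  1.78  0.17  1.17 -0.57]
ring tool 6138 ((0.0016700783744454384, -0.0006673708558082581), 0.025983961299061775) [-0.0091 -0.008  -0.003 ]
plate 8945 ((0.5271122455596924, 0.030057614669203758), 0.05006904527544975) 0.11265893170045974
stem 4097 0.17839860601450092
3652 ((0.5269840955734253, 0.02701207809150219), 0.020077016204595566) [-0.00040344 -0.00059091 -0.00807479]
```

View pics/w4.png

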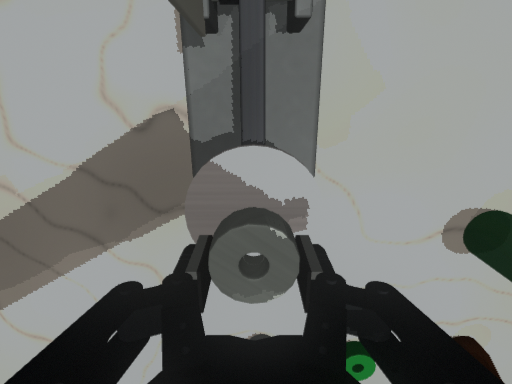

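The plate and beam are unmoved (plate z 0.1127), there's no upward force, and the ring underside is 15 mm below the stem top. At (256,262) the stem shows in the bore, so it's threaded; continuing down.

```bash
python3 -m pendant '[[0,0,0.1,0,0,0,-0.2],[0,0,0.2,0,0,0,-0.2],[0,0,0.3,0,0,0,-0.2],[0,0,0.4,0,0,0,-0.2],[0,0,0.5,0,0,0,-0.2],[0,0,0.6,0,0,0,-0.2],[0,0,0.68,0,0,0,-0.2],[0,0,0.74,0,0,0,-0.2],[0,0,0.78,0,0,0,-0.2],[0,0,0.8,0,0,0,-0.2]]'
python3 -m pendant '[[0,0,0,0,0,0,-0.2],[0,0,0.01,0,0,0,-0.2],[0,0,0.02,0,0,0,-0.2],[0,0,0.03,0,0,0,-0.2],[0,0,0.04,0,0,0,-0.2],[0,0,0.05,0,0,0,-0.2],[0,0,0.06,0,0,0,-0.2],[0,0,0.06,0,0,0,-0.2],[0,0,0.06,0,0,0,-0.2],[0,0,0.06,0,0,0,-0.2]]'
```

```text
clock: 14.2
position: [0.5278, 0.0274, 0.1283]
ee_rot: [0.804, 0.595, 0.0, 0.0]
ft_force: [0.5, 0.6, -3.0]
grip_width: 0.543
grasp_force: 62.8
clock: 15.45
position: [0.5279, 0.0273, 0.1254]
ee_rot: [0.804, 0.595, 0.0, 0.0]
ft_force: [-0.6, -1.3, 1.3]
grip_width: 0.546
grasp_force: 63.1
```

```bash
python3 -m pendant '[[0,0,0,0,0,0,-0.05],[0,0,0,0,0,0,0.1],[0,0,0,0,0,0,0.3],[0,0,0,0,0,0,0.5],[0,0,-0.1,0,0,0,0.5],[0,0,-0.4,0,0,0,0.5],[0,0,-0.8,0,0,0,0.5],[0,0,-1.2,0,0,0,0.5],[0,0,-1.6,0,0,0,0.5],[0,0,-1.8,0,0,0,0.5]]'
python3 - <<'E'
from h import *
o=manip.get_obs(); print(o['position'],o['ft_force'])
p,d,c=cam('wrist'); P=cloud(c,d,np.ones(d.shape,bool)); r=np.hypot(P[:,0]-.527,P[:,1]-.0297)
for a,b in((.03,.048),(.01,.022)):
  q=P[(r>a)&(r<b)&(P[:,2]>.07)&(P[:,2]<.18)]; print(len(q),np.percentile(q[:,2],[10,50,90]).round(4))
for n in('top','side'):
  p,d,c=cam(n); P=cloud(c,d,np.ones(d.shape,bool)); r=np.hypot(P[:,0]-.527,P[:,1]-.0285)
  q=P[(r>.03)&(r<.048)&(P[:,2]>.07)&(P[:,2]<.18)]; print(n,len(q),np.median(q[:,2]))
E
```

```text
clock: 16.7
position: [0.5283, 0.0276, 0.2173]
ee_rot: [0.804, 0.595, 0.001, 0.001]
ft_force: [0.7, -0.4, 0.1]
grip_width: 0.751
grasp_force: 0.0
[0.52833719 0.02757172 0.21728021] [ 0.65927915 -0.43620286  0.08197168]
5016 [0.1116 0.1126 0.1135]
1666 [0.1346 0.1354 0.1362]
top 0 nan
side 330 0.11002872353251714
  return _methods._mean(a, axis=axis, dtype=dtype,
  ret = ret.dtype.type(ret / rcount)
```

w300 is seated (top 22.8 mm above the plate) and the beam is still on its upper stop. So the jar is over 450 g and 300 + 200 it is. Going for w200.

```bash
python3 -m pendant '[[-0.4,0.02,0,0,0,1.2,0.6],[-1.2,0.05,0,0,0,2.4,0.7],[-2,0.08,0,0,0,3.6,0.8],[-2.8,0.12,0.4,0,0,4.8,0.9],[-3.5,0.15,0.8,0,0,6,1],[-4.1,0.18,1.2,0,0,7.2,1],[-4.5,0.2,1.6,0,0,8.4,1],[-4.8,0.205,2,0,0,9.6,1],[-4.9,0.205,2.3,0,0,10.8,1],[-4.9,0.205,2.3,0,0,11.25,1]]' 20
python3 -m pendant '[[0,0,0,0,0,0,1],[0,0,0.4,0,0,0,1],[0,0,0.9,0,0,0,1],[0,0,1.3,0,0,0,1],[0,0,1.6,0,0,0,1],[0,0,1.68,0,0,0,1],[0,0,1.68,0,0,0,0.4],[0,0,1.68,0,0,0,-0.2],[0,0,1.68,0,0,0,-0.2],[0,0,1.68,0,0,0,-0.2]]' 20
```

```text
clock: 18.1
position: [0.4644, -0.2099, 0.0981]
ee_rot: [0.989, -0.15, -0.002, -0.0]
ft_force: [0.2, 0.1, 0.5]
grip_width: 0.998
grasp_force: 0.0
clock: 19.35
position: [0.4665, -0.2101, 0.0172]
ee_rot: [0.989, -0.148, 0.001, 0.0]
ft_force: [-1.2, 0.2, 5.9]
grip_width: 0.488
grasp_force: 19.8
```

```bash
python3 -m pendant '[[0,0,-0.05,0,0,0,0.2],[0,0,-0.05,0,0,0,0.6],[0,0,-0.05,0,0,-1.2,0.6],[0,0,-0.05,0,0,-2.4,0.6],[0,0,-0.05,0,0,-3.6,0.6],[0,0,-0.05,0,0,-4.8,0.6],[0,0,-0.05,0,0,-6,0.6],[0,0,-0.05,0,0,-7.2,0.6],[0,0,-0.05,0,0,-8.4,0.6],[0,0,-0.05,0,0,-9.6,0.6]]' 20
python3 -m pendant '[[0,0,0,0,0,-1.2,0.6],[0,0,0,0,0,-1.65,0.6],[0,0,0,0,0,-1.65,0.6],[0,0,0,0,0,-1.65,0.2],[0,0,0,0,0,-1.65,-0.3],[0,0,0,0,0,-1.65,-0.3],[0,0,0,0,0,-1.65,-0.3],[0,0,0,0,0,-1.65,-0.3],[0,0,0,0,0,-1.65,-0.3],[0,0,0,0,0,-1.65,-0.3]]' 20
```

```text
clock: 20.6
position: [0.4659, -0.21, 0.0188]
ee_rot: [0.866, 0.501, -0.0, 0.0]
ft_force: [-0.2, -0.1, -0.0]
grip_width: 0.803
grasp_force: 0.0
clock: 21.85
position: [0.466, -0.21, 0.019]
ee_rot: [0.804, 0.595, -0.0, 0.0]
ft_force: [-2.2, 0.1, 5.5]
grip_width: 0.478
grasp_force: 20.4
```

```bash
python3 -m pendant '[[0,0,0,0,0,0,-0.3],[0,0,0,0,0,0,-0.3],[0,0,-0.3,0,0,0,-0.3],[0,0,-1,0,0,0,-0.3],[0,0,-1.9,0,0,0,-0.3],[0.6,-0.03,-2.7,0,0,0,-0.3],[1.4,-0.07,-3.4,0,0,0,-0.3],[2.2,-0.12,-4,0,0,0,-0.3],[3.1,-0.16,-4.12,0,0,0,-0.3],[3.7,-0.2,-4.12,0,0,0,-0.3]]' 60
python3 -m pendant '[[0.2,-0.006,0,0,0,0,-0.3],[0.2,-0.006,0,0,0,0,-0.3],[0.2,-0.006,0,0,0,0,-0.3],[0.2,-0.006,0,0,0,0,-0.3],[0.2,-0.006,0,0,0,0,-0.3],[0.2,-0.006,0,0,0,0,-0.3],[0.2,-0.006,0,0,0,0,-0.3],[0.2,-0.006,0,0,0,0,-0.3],[0.2,-0.006,0,0,0,0,-0.3],[0.2,-0.006,0,0,0,0,-0.3]]'
python3 s.py w5.png
python3 - <<'E'
import numpy as np
L=np.load('l.npz')['L']; q=L[(np.hypot(L[:,0]-.002,L[:,1]+.0014)<.018)&(L[:,2]<.01)]; print(np.percentile(q[:,2],[5,25,50,75]).round(4))
A=np.c_[q[:,:2],np.ones(len(q))][abs(q[:,2]-np.median(q[:,2]))<.003]; print('tilt',np.linalg.lstsq(A,q[:,2][abs(q[:,2]-np.median(q[:,2]))<.003],rcond=None)[0])
E
python3 r.py -.002 .021
```

```text
clock: 23.1
position: [0.5109, -0.0276, 0.2262]
ee_rot: [0.803, 0.596, 0.001, 0.001]
ft_force: [-0.1, -0.1, -1.2]
grip_width: 0.465
grasp_force: 61.4
clock: 24.35
position: [0.5131, -0.0204, 0.2248]
ee_rot: [0.804, 0.595, -0.0, 0.0]
ft_force: [0.1, -0.2, -1.5]
grip_width: 0.464
grasp_force: 61.4
[ 0.5131 -0.0204  0.2248] [ 0.8038  0.5949 -0.      0.    ] [ 0.12 -0.22 -1.53] [ 0.72  0.18 -0.84  1.75  0.14  1.28 -0.45]
ring tool 4176 ((0.0025034365244209766, -2.8047959858668037e-05), 0.025096900761127472) [-0.0077 -0.0028 -0.0013]
plate 7949 ((0.5268540382385254, 0.029434772208333015), 0.05019621178507805) 0.11252285590314376
stem 1906 0.16837728816049902
52 ((0.5268188118934631, 0.02900823764503002), 0.005960102193057537) [ 0.05311951 -0.00117098  0.05828064]
[-0.0753 -0.0701 -0.0621 -0.0028]
tilt [-1.60743597 -0.00574105 -0.04520321]
0.021 [ 0.0009 -0.0017  0.0209] 24 rms 0.00059
0.0075 [ 0.0011 -0.0014  0.0075] 36 rms 0.00023
```

View pics/w5.png

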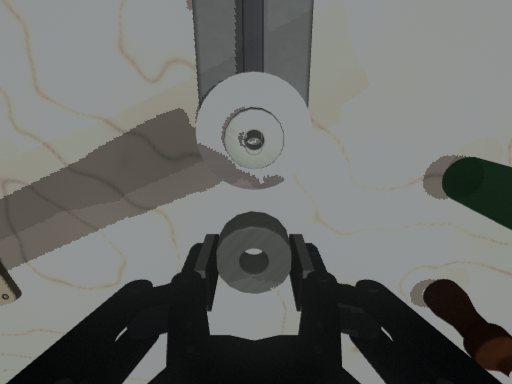

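w5: w200 is held level at (253,258), with the stem at (254,140) inside the seated w300. Threading it.

```bash
python3 -m pendant '[[0.35,0,0,0,0,0,-0.3],[0.7,0,0,0,0,0,-0.3],[0.92,0,0,0,0,0,-0.3],[1.01,0,0,0,0,0,-0.3],[1.01,0,0.2,0,0,0,-0.3],[1.01,0,0.4,0,0,0,-0.3],[1.01,0,0.55,0,0,0,-0.3],[1.01,0,0.65,0,0,0,-0.3],[1.01,0,0.72,0,0,0,-0.3],[1.01,0,0.76,0,0,0,-0.3]]'
python3 -m pendant '[[0,0,0,0,0,0,-0.3],[0,0,0.03,0,0,0,-0.3],[0,0,0.06,0,0,0,-0.3],[0,0,0.09,0,0,0,-0.3],[0,0,0.12,0,0,0,-0.3],[0,0,0.15,0,0,0,-0.3],[0,0,0.18,0,0,0,-0.3],[0,0,0.21,0,0,0,-0.3],[0,0,0.21,0,0,0,-0.3],[0,0,0.21,0,0,0,-0.3]]'
```

```text
clock: 25.65
position: [0.5279, 0.0278, 0.1867]
ee_rot: [0.804, 0.595, 0.0, 0.0]
ft_force: [0.1, -1.2, -2.0]
grip_width: 0.463
grasp_force: 61.4
clock: 26.9
position: [0.5279, 0.0279, 0.1763]
ee_rot: [0.804, 0.595, 0.0, 0.0]
ft_force: [0.5, -0.2, -2.0]
grip_width: 0.461
grasp_force: 61.4
```

```bash
python3 -m pendant '[[0,0,0.03,0,0,0,-0.3],[0,0,0.06,0,0,0,-0.3],[0,0,0.1,0,0,0,-0.3],[0,0,0.14,0,0,0,-0.3],[0,0,0.18,0,0,0,-0.3],[0,0,0.2,0,0,0,-0.3],[0,0,0.22,0,0,0,-0.3],[0,0,0.24,0,0,0,-0.3],[0,0,0.24,0,0,0,-0.3],[0,0,0.24,0,0,0,-0.3]]'
python3 s.py w6.png
```

```text
clock: 28.15
position: [0.5279, 0.0279, 0.1644]
ee_rot: [0.804, 0.595, 0.0, 0.0]
ft_force: [-0.3, 0.2, -1.5]
grip_width: 0.462
grasp_force: 61.4
[0.5279 0.0279 0.1644] [8.038e-01 5.949e-01 0.000e+00 1.000e-04] [-0.33  0.16 -1.47] [ 0.61  0.29 -0.85  1.78  0.24  1.17 -0.62]
ring tool 4277 ((0.002426581922918558, 1.8553824702394195e-05), 0.02505626529455185) [-0.0077 -0.0027 -0.0012]
plate 7900 ((0.526940107345581, 0.02981259487569332), 0.05008590221405029) 0.1127321575213799
stem 3990 0.17960651517992582
50 ((0.5449873208999634, 0.021418174728751183), 0.006475433707237244) [-0.00135559  0.01833242 -0.01242593]
```

```bash
python3 -m pendant '[[0,0,0.05,0,0,0,-0.3],[0,0,0.1,0,0,0,-0.3],[0,0,0.15,0,0,0,-0.3],[0,0,0.2,0,0,0,-0.3],[0,0,0.23,0,0,0,-0.3],[0,0,0.26,0,0,0,-0.3],[0,0,0.29,0,0,0,-0.3],[0,0,0.32,0,0,0,-0.3],[0,0,0.35,0,0,0,-0.3],[0,0,0.35,0,0,0,-0.3]]'
python3 -m pendant '[[0,0,0,0,0,0,-0.3],[0,0,0.01,0,0,0,-0.3],[0,0,0.03,0,0,0,-0.3],[0,0,0.05,0,0,0,-0.3],[0,0,0.07,0,0,0,-0.3],[0,0,0.09,0,0,0,-0.3],[0,0,0.1,0,0,0,-0.3],[0,0,0.1,0,0,0,-0.3],[0,0,0.1,0,0,0,-0.3],[0,0,0.1,0,0,0,-0.3]]'
python3 s.py w7.png | grep plate
```

```text
clock: 29.45
position: [0.5279, 0.0278, 0.1467]
ee_rot: [0.804, 0.595, -0.0, 0.0]
ft_force: [-0.8, -0.7, -0.2]
grip_width: 0.458
grasp_force: 61.5
clock: 30.7
position: [0.5279, 0.0278, 0.1418]
ee_rot: [0.804, 0.595, 0.0, 0.0]
ft_force: [-1.1, -0.5, -0.1]
grip_width: 0.461
grasp_force: 61.5
plate 8076 ((0.5267086625099182, 0.02938704565167427), 0.05018011853098869) 0.10095220217829494
```

```bash
python3 -m pendant '[[0,0,0.01,0,0,0,-0.2],[0,0,0.01,0,0,0,-0.05],[0,0,0.01,0,0,0,0.1],[0,0,0.01,0,0,0,0.3],[0,0,0.01,0,0,0,0.4],[0,0,-0.1,0,0,0,0.4],[0,0,-0.5,0,0,0,0.4],[0,0,-1,0,0,0,0.4],[0,0,-1.6,0,0,0,0.4],[0,0,-2.2,0,0,0,0.4]]'
python3 -m pendant '[[-0.4,0,0,0,0,0,0.4],[-1,0,0,0,0,0,0.4],[-1,0,0,0,0,0,0.4],[-1,0,0,0,0,0,0.4],[-1,0,0,0,0,0,0.4],[-1,0,0,0,0,0,0.4],[-1,0,0,0,0,0,0.4],[-1,0,0,0,0,0,0.4],[-1,0,0,0,0,0,0.4],[-1,0,0,0,0,0,0.4]]'
cat > z.py <<'E'
from h import *
o=manip.get_obs(); print(o['clock'],o['ft_force'])
for n,b in(('wrist',(.5269,.0297)),('side',(.527,.0285))):
  p,d,c=cam(n,'f_%s.png'%n); P=cloud(c,d,np.ones(d.shape,bool)); r=np.hypot(P[:,0]-b[0],P[:,1]-b[1])
  for a,e in((.03,.047),(.009,.019),(0,.005)):
    q=P[(r>a)&(r<e)&(P[:,2]>.07)&(P[:,2]<.19)]; print(n,a,len(q),np.percentile(q[:,2],[10,50,90]).round(4) if len(q) else '')
  q=P[(r<.026)&(P[:,2]>.13)&(P[:,2]<.15)]
  if len(q): print('w200 top',cv2.minEnclosingCircle(q[:,:2].astype(np.float32)))
E
python3 z.py
```

```text
clock: 32.0
position: [0.528, 0.0281, 0.2543]
ee_rot: [0.804, 0.595, 0.001, 0.0]
ft_force: [-0.2, -0.1, -0.4]
grip_width: 0.701
grasp_force: 0.0
clock: 33.25
position: [0.5133, -0.0199, 0.2518]
ee_rot: [0.804, 0.595, -0.0, 0.0]
ft_force: [0.6, -0.0, 0.3]
grip_width: 0.698
grasp_force: 0.0
33.25 [ 0.64483886 -0.00995426  0.31076638]
wrist 0.03 4254 [0.1006 0.1018 0.1029]
wrist 0.009 1330 [0.1443 0.1456 0.1465]
wrist 0 59 [0.1327 0.1465 0.1563]
w200 top ((0.5264672636985779, 0.028087416663765907), 0.021037083119153976)
side 0.03 300 [0.0976 0.0991 0.1007]
side 0.009 81 [0.1415 0.1432 0.145 ]
side 0 4 [0.1381 0.1414 0.1437]
w200 top ((0.5255641341209412, 0.024227488785982132), 0.021524082869291306)
```

View pics/f_wrist.png

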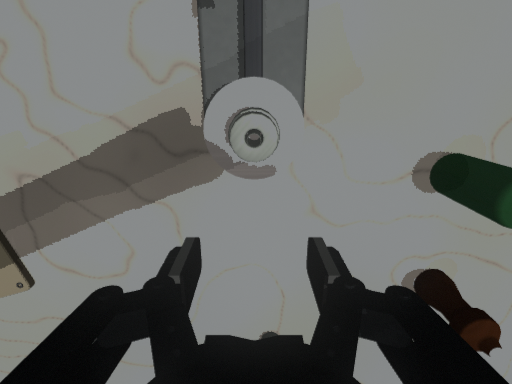

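f_wrist: both rings sit concentric on the stem at (254,137). The plate fell 10.8 mm from the upper stop, so the beam is at about +0.033 rad, inside the marks. Adding w100 would give about −0.04, which is worse. The gripper is clear.

```bash
python3 -c "
from workcell import manip
print(manip.hand_in())"
```

```text
the job is handed in; nothing more can be done
None
```

The job is handed in (verdict not shown): w300 and w200 are seated on the stem, w100 was left unused on the worktop, the beam measured about +0.033 rad (inside the marks), and the jar weighs roughly 545 g.

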